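Set the extractor's speed dial to the red marker and start it

ROBOT

A 6-joint arm with a two-finger parallel gripper is mounted at the origin on the work surface. World frame = base frame: x ahead of the robot, y to its left, z up, the work surface at z = 0. Lengths are in m, angles in rad, forces in N, time in s.
With the tool pointing down it reaches from about 0.375 to 0.925 m from the base axis. Payload 5.7 kg.
Tool frame: the origin (TCP) lies midway between the tips of the shut fingers; the grasp point (between the pads) lies 19 mm behind it; y points along the fingers, z is the direction in which the jaws open and shut, and the axes are right-handed (so a half turn about y gives the same grasp; the last joint's range is limited). The gripper opens to 88 mm and grips with 3 to 60 N. Pads are 20 mm wide; open, the fingers measure 115 mm over their backs; the gripper's body (75 mm by 178 mm) begins 61 mm behind the grasp point.
Start: joints at [-1.428, 0.359, 1.51, -0, 1.272, -0.115], TCP at [0.153, -0.58, 0.223] pointing down, gripper open.
Joint ranges: [-2.97, 2.97], [-1.01, 2.36], [0.21, 2.38], [-0.96, 4.11], [0.2, 2.71], [-2.98, 2.98]. Speed limits (rad/s): [2.39, 2.39, 3.14, 3.14, 3.14, 3.14].

INTERFACE

Orientations are given as a unit quaternion [x, y, z, w].
In Python, from cell import arm, eyes, ticket gives the robot as it stands.
- The arm moves only by the tool apply_moves, never from a script. Its argument "deltas" is a list of rows, each a list of 7 numbers: the shift along the tool's x, y, z in m, then the turn, a rotation vector about the tool's x, y, z in degrees, then the closure, from 0 (fully open) to 1 (shut). A call has 1 to 5 rows; each row shifts and turns the pose as measured when the row begins, along the tool's axes as they then stand; what a row does not reach is not made up. A row lasts 1/10 s, in which the tool goes at most 50 mm and 8.59 degrees, less where a joint would pass 70% of its speed; a pose out of reach is approached as far as the arm can. A call with a gripper value outside its range is refused whole. The fingers move at their own pace and stop on an object; "newtons" is the grip in N (left out, the last holds). Time passes only in rows, so rows that do not move let the fingers close. It gives the time, the measured TCP pose, the force and the opening at its end, in the units of the state.
- arm.read_state(): the state, without advancing time (a new reading comes with each control period).
- eyes.camera(name): name is "scene" or "top"; returns a dict with "frame" (384x512x3 uint8, blue, green, red), "fov_y" (degrees; the focal length in pixels is half the picture's height over the tangent of half this angle, whatever the lens; pixels are square), "cx", "cy" (the principal point, pixels), "R" (3x3) and "t" (3): a world point X has camera coordinates R X + t. Camera axes: x right, y down, z forward; pixel columns grow to the right and rows downward; lengths in m; the calibration is good to about 2 mm. A picture is of the moment at which its call begins. There is no depth.
- ticket.close_job(): hands the job in, once; it reports no verdict.
The state is a dict: "t": time; "joint_pos": joint angles; "joint_vel": joint speeds; "effort": joint torques, N m; "ee_pos": TCP position; "ee_rot": TCP orientation; "ft_force": force on the tool from outside, world axes, zero at the start; "wrist_torque": the same for the moment, N m; "width": finger opening in m.
Only numpy, scipy, OpenCV 4.12 (cv2) and the standard library are available. Lean on these libraries where they do the work, as an engineer would, in place of code of your own. Each camera call takes 0.05 s, during which the arm holds its last target. There are 200 camera calls.

TASK

Set the honey extractor's speed: gently push the steel pin of the black dial round with a fingertip, without gripping it, until the dial's white index line lines up with the red marker at its rim. Then, with the dial on the mark and not before, press the green start button fully down and let it come up again. Leave the red marker, the honey jar, the steel beaker and the yellow spatula where they are.

Things in the scene. Friction and masses are not known exactly. Their poses are not given: they have to be found in the camera images.
- console: The honey extractor's speed controller, standing fixed on the bench: grey housing 200 (x) by 270 (y) by 60 mm high with a white top face; origin at the centre of its underside, z up, its x pointing away from the operator's side. It carries the dial (its axis 45 mm to -y of the origin) and the start button (98 mm to +y).
- dial_centre (a point): Centre of the dial's flat top, on its vertical axis. The black dial is a disc 120 mm across whose top lies 74 mm above the bench. Round it lies an aluminium ring 136 mm across, its top 64 mm above the bench, and outside that a black-lined scale painted on the console.
- dial (a joint): Dial angle in rad: 0 with the index at the low end of the scale (135 degrees anticlockwise from the console's x axis, seen from above), growing clockwise seen from above; stop at 4.71. It starts low and must go up (clockwise) to the marker, by about 0.7 to 3.1 rad. Friction of about 0.06 N m holds it where it is left (some 1.5 N at the pin); it has no spring and no clicks, and turns back just as easily.
- dial_index (a point): Outer end of the dial's white index line (6 mm wide), 62 mm from the axis at the height of the dial's top; turns with the dial. The pin stands on the opposite side of the dial.
- dial_pin (a point): Centre of the top of the dial's upright steel pin, 12 mm in diameter, standing 26 mm above the dial's top (top 100 mm above the bench), 42 mm from the axis, directly opposite the index line; turns with the dial. The rest of the dial's top is flat and free.
- marker_line (a point): The target: where the centre line of the red marker passes the dial's edge, 62 mm from the axis, given at the height of the dial's top. The marker is a radial red bar 6 mm wide and 22 mm long on the aluminium ring round the dial, its top 68 mm above the bench (6 mm below the dial's top). The ring is stiff (3 N m) and stays where it was set.
- start_top (a point): Centre of the top of the green start button, 28 mm in diameter, in a round grey housing 44 mm across and 12 mm high; the button stands 10 mm proud of it, its top 82 mm above the bench. It is pressed straight down: 6 mm of travel, 5 N when fully down, springs back up.
- start (a joint): Button travel in m: 0 up, 0.006 fully down.
- jar_mid (a point): Closed honey jar, amber with brass-coloured lid, 66 mm across and 90 mm high, standing loose beyond the console; the point is its centre, half-way up. Not to be moved.
- beaker_mid (a point): Open steel beaker, 70 mm across and 70 mm high, standing loose beside the console on the button's side; the point is its centre, half-way up. Not to be moved.
- spatula: Spatula with yellow handle lying loose on the bench beside the console, on the dial's side; origin on its underside, its length along its x. Not to be moved.

How it is judged:
On the way, in this order (a step that is already met when the one before it is completed fails the run):
1. the dial rests with its index line on the red marker (horizontal distance between dial_index and marker_line below 0.005 m and velocity of joint dial between -0.05 and 0.05 rad/s), for 0.3 s.
2. the start button is pressed down (value of joint start above 0.0045 m), for 0.05 s.
At the end, for the whole second after the job is handed in: The index line rests within 5 mm of the centre of the red marker (measured at the dial edge); the start button was pressed after that and is up again; the marker has not shifted (3 mm); jar, beaker and spatula are within 20 mm of where they were (horizontal distance between dial_index and marker_line below 0.005 m and value of joint start below 0.0015 m and velocity of joint dial between -0.02 and 0.02 rad/s and distance of marker_line from where it was at the start of the episode below 0.003 m and distance of each of jar_mid, beaker_mid, spatula from where it was at the start of the episode below 0.02 m); the robot touches nothing.
It fails at once if the dial is gripped or shoved: more than 30 N between the fingers and the dial (contact force between the fingers and dial above 30 N).
It fails at once if the start button is pressed while the dial is off the mark (value of joint start above 0.003 m and horizontal distance between dial_index and marker_line above 0.006 m).
It fails at once if the red marker is shifted (distance of marker_line from where it was at the start of the episode above 0.003 m).
It fails at once if the jar, the beaker or the spatula is moved, tipped or lifted (distance of any of jar_mid, beaker_mid, spatula from where it was at the start of the episode above 0.02 m or angle between any of jar_mid, beaker_mid, spatula's own z axis and vertical above 0.35 rad).
It also fails if it takes over 48 s, if anything falls off the work surface, if the arm or the gripper's body presses on something with over 40 N, if the wrist force passes 120 N, or if a joint passes its speed limit or range.

## Working session

There is one attempt and no reset: what is moved stays moved. The work goes in short steps, Python scripts to look and compute and a tool call to move; the robot and the scene stay as the last step left them, time stands still between calls to the robot, and variables do not carry over. Pictures are saved under pics/ and viewed, about 8 in all and at most 12, crops included, and the job is handed in when it is done.

Besides the shell and the picture viewer there is one more tool, called after "Emit:" as name([rows], argument=value, ...), one row to a line, values as JSON. apply_moves: Moves the arm, as the interface text tells. Its arguments: {"type":"object","properties":{"deltas":{"type":"array","items":{"type":"array","items":{"type":"number"}}},"newtons":{"type":"number"}},"required":["deltas"]}

```bash
mkdir -p pics; ls
python3 - <<'E'
from cell import arm,eyes
import cv2,json
s=arm.read_state(); print({k:s[k] for k in('t','ee_pos','ee_rot','width','ft_force')})
for n in('scene','top'):
    c=eyes.camera(n); cv2.imwrite(f'pics/{n}0.png',c['frame']); print(n,c['fov_y'],c['cx'],c['cy'],c['R'],c['t'])
E
```

```text
pics
{'t': 0.0, 'ee_pos': array([ 0.15284968, -0.57947188,  0.22177374]), 'ee_rot': array([-0.09090829,  0.70191722, -0.70056404,  0.09087311]), 'width': 0.08786672509500909, 'ft_force': array([0.02141214, 0.44189393, 0.5873216 ])}
scene 49.85069739808053 255.41757365247722 194.5492083693638 [[ 0.44084522  0.89733999 -0.020891  ]
 [ 0.4972829  -0.26354904 -0.82659036]
 [-0.74723839  0.35400967 -0.56241617]] [-0.32969624 -0.22795982  1.55998138]
top 56.62997052999326 255.60069178355576 194.72687368868503 [[ 0.0108351  -0.99938814  0.03325566]
 [-0.98843421 -0.01573542 -0.1508317 ]
 [ 0.1512627  -0.03123675 -0.98799993]] [0.03097895 0.64139855 0.92005732]
```

View pics/top0.png

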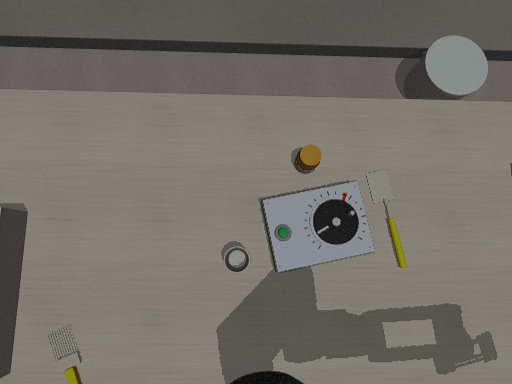

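View pics/scene0.png

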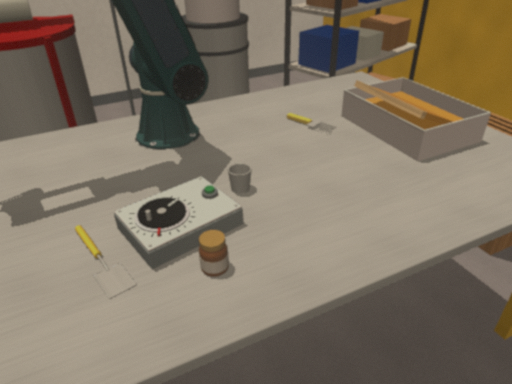

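The top view shows the console with the dial at about (336,222), the index pointing down-left to about (318,233), the red marker at about (345,198) and the green button at about (284,233). The jar is at about (310,157), the beaker at (237,259) and the spatula at (390,218). Next I'll enlarge this area and segment it.

```bash
cat > h.py <<'E'
import numpy as np,cv2
from cell import arm,eyes
def cam(n):
    c=eyes.camera(n); c['f']=c['frame'].shape[0]/2/np.tan(np.radians(c['fov_y']/2)); c['R']=np.array(c['R']); c['t']=np.array(c['t']); return c
def ray(c,uv,z):   # pixel -> world point at height z
    d=c['R'].T@np.array([(uv[0]-c['cx'])/c['f'],(uv[1]-c['cy'])/c['f'],1]); o=-c['R'].T@c['t']
    return o+d*(z-o[2])/d[2]
def proj(c,X):
    p=c['R']@np.array(X)+c['t']; return c['f']*p[0]/p[2]+c['cx'],c['f']*p[1]/p[2]+c['cy']
def ortho(c,ctr,z,half=.1,px=600):  # rectified view of plane z; up = +x, left = +y
    q=np.float32([[half,half],[half,-half],[-half,-half],[-half,half]])
    src=np.float32([proj(c,[ctr[0]+a,ctr[1]+b,z]) for a,b in q])
    return cv2.warpPerspective(c['frame'],cv2.getPerspectiveTransform(src,np.float32([[0,0],[px,0],[px,px],[0,px]])),(px,px),flags=cv2.INTER_CUBIC)
def blob(c,lo,hi,box):
    h=cv2.cvtColor(c['frame'],cv2.COLOR_BGR2HSV); m=cv2.inRange(h,lo,hi); k=np.zeros_like(m); k[box[1]:box[3],box[0]:box[2]]=1
    y,x=np.nonzero(m*k); return (x.mean(),y.mean(),len(x)) if len(x) else None
E
python3 - <<'E'
from h import *
t=cam('top'); s=cam('scene')
np.set_printoptions(precision=4,suppress=True)
g=blob(t,(40,80,40),(85,255,255),(262,182,375,271)); r=blob(t,(0,120,80),(8,255,255),(262,182,375,271))
gs=blob(s,(40,80,40),(85,255,255),(115,175,245,265)); rs=blob(s,(0,120,80),(8,255,255),(115,200,200,260))
print(g,r,gs,rs)
print('button',ray(t,g,.08),ray(s,gs,.08)); print('marker',ray(t,r,.068),ray(s,rs,.068))
for c in((262,198),(358,182),(374,251),(277,271)): print(ray(t,c,.06))
d=ray(t,(336,222),.074);print(d)
a=ortho(t,d,.074,.09,400); b=ortho(s,d,.074,.09,400)
cv2.imwrite('pics/o1.png',np.hstack([a,b]))
E
```

```text
(np.float64(283.0449438202247), np.float64(232.17977528089887), 89) (np.float64(344.36842105263156), np.float64(196.31578947368422), 19) (np.float64(209.0), np.float64(189.0), 51) (np.float64(158.5), np.float64(230.44444444444446), 18)
button [ 0.539  -0.0317  0.08  ] [ 0.5433 -0.0349  0.08  ]
marker [ 0.6374 -0.198   0.068 ] [ 0.6366 -0.1988  0.068 ]
[0.6305 0.0227 0.06  ]
[ 0.6786 -0.2388  0.06  ]
[ 0.4933 -0.2755  0.06  ]
[ 0.4391 -0.018   0.06  ]
[ 0.5677 -0.1722  0.074 ]
```

View pics/o1.png

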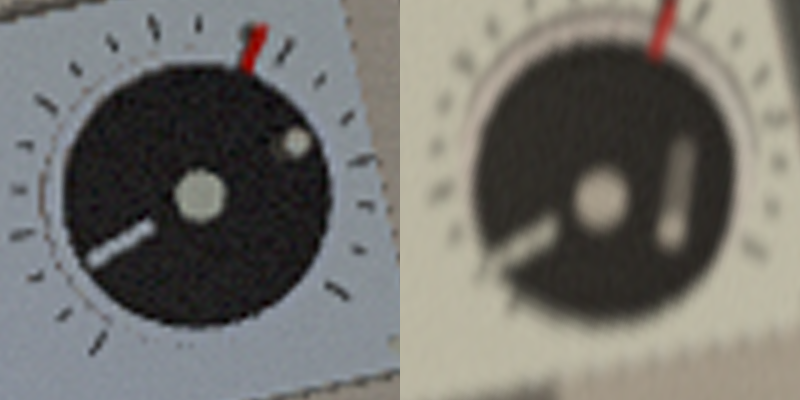

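The rectified views agree to within about 2 mm. The dial centre is near (0.569, -0.172), the index is at about 122°, the marker at about -22° and the pin at about -58° (world angles). Next I'll measure these precisely and plan the approach and push.

```bash
cat >> h.py <<'E'
from scipy.spatial.transform import Rotation as Ro
D=np.array([.5685,-.172])
def measure(n,show=None):
    c=cam(n); P=800; H=.09; s=2*H/P
    def pts(m,z): y,x=np.nonzero(m); return np.c_[H-(y+.5)*s,H-(x+.5)*s]
    o=ortho(c,D,.074,H,P); hsv=cv2.cvtColor(o,cv2.COLOR_BGR2HSV)
    dark=cv2.morphologyEx((hsv[...,2]<90).astype(np.uint8),cv2.MORPH_CLOSE,np.ones((45,45)))
    k,lab,st,_=cv2.connectedComponentsWithStats(dark); L=lab[P//2,P//2]
    cn=max(cv2.findContours((lab==L).astype(np.uint8),0,1)[0],key=cv2.contourArea); e=cv2.fitEllipse(cn)
    ctr=np.array([H-e[0][1]*s,H-e[0][0]*s]); print(n,'ctr',D+ctr,'axes mm',np.array(e[1])*s*1e3)
    p=pts(hsv[...,2]>120,0)-ctr; r=np.hypot(*p.T); q=p[(r>.022)&(r<.056)]
    b=np.degrees(np.arctan2(q[:,1],q[:,0])); 
    hist=np.histogram(b,72,(-180,180))[0]; print('white sectors',[(int(i*5-180),int(v)) for i,v in enumerate(hist) if v>150])
    o2=cv2.cvtColor(ortho(c,D,.068,H,P),cv2.COLOR_BGR2HSV); m=cv2.inRange(o2,(0,110,60),(9,255,255)); v=pts(m,0)-ctr; v=v[np.hypot(*v.T)>.055]
    mv=v.mean(0); print('marker ang',np.degrees(np.arctan2(mv[1],mv[0])),'r',np.hypot(*mv),len(v))
    if show: cv2.imwrite(show,cv2.resize(o,(500,500)))
    return q,b
def line(q,b,a0,w=25):
    d=np.abs((b-a0+180)%360-180)<w; v=q[d].mean(0); return np.degrees(np.arctan2(v[1],v[0])),np.hypot(*v)
def pose(xyz,psi):  # tool down, tool z at yaw psi (deg)
    z=np.array([np.cos(np.radians(psi)),np.sin(np.radians(psi)),0]); y=np.array([0,0,-1.]); return np.array(xyz),Ro.from_matrix(np.c_[np.cross(y,z),y,z])
def delta(a,b): return np.r_[a[1].inv().apply(b[0]-a[0])*1e3,(a[1].inv()*b[1]).as_rotvec(degrees=True)]  # mm,deg
def now(): s=arm.read_state(); return np.array(s['ee_pos']),Ro.from_quat(s['ee_rot'])
E
python3 - <<'E'
from h import *
np.set_printoptions(precision=4,suppress=True)
for n in('top','scene'):
    q,b=measure(n); print('line',line(q,b,122),'opp',line(q,b,-58))
p,R=now(); M=R.as_matrix(); print(M); print('psi0',np.degrees(np.arctan2(M[1,2],M[0,2])), 'j1,j6 deg',np.degrees(np.array(arm.read_state()['joint_pos'])[[0,5]]))
E
```

```text
top ctr [ 0.5685 -0.1719] axes mm [203.8007 214.3927]
white sectors [(-65, 669), (-60, 631), (115, 1606), (120, 1363)]
marker ang -20.640959144470386 r 0.0736553656239696 2698
line (np.float64(119.63844440717325), np.float64(0.04085407853466818)) opp (np.float64(-60.04830175731243), np.float64(0.050738744015825565))
scene ctr [ 0.5679 -0.1712] axes mm [210.0295 213.1973]
white sectors [(-120, 471), (-115, 596), (-110, 555), (-105, 389), (115, 1592), (120, 2213), (125, 1142)]
marker ang -22.081697221952286 r 0.0734044215197693 4010
line (np.float64(121.98471899220118), np.float64(0.040958777274591796)) opp (np.float64(nan), np.float64(nan))
[[-0.967  -0.0001  0.255 ]
 [-0.255   0.0006 -0.967 ]
 [-0.0001 -1.     -0.0006]]
psi0 -75.22890080312882 j1,j6 deg [-81.8231  -6.5948]h.py:35: RuntimeWarning: Mean of empty slice.
  d=np.abs((b-a0+180)%360-180)<w; v=q[d].mean(0); return np.degrees(np.arctan2(v[1],v[0])),np.hypot(*v)
  ret = um.true_divide(
```

```bash
python3 - <<'E'
s=open('h.py').read()
a=s.index("    dark="); b=s.index("    ctr=np")
s=s[:a]+"""    yy,xx=np.mgrid[:P,:P]; near=np.hypot(yy-P/2,xx-P/2)*s<.066
    dark=((hsv[...,2]<80)&near).astype(np.uint8); k,lab,st,_=cv2.connectedComponentsWithStats(dark); L=1+st[1:,4].argmax()
    cn=cv2.convexHull(max(cv2.findContours((lab==L).astype(np.uint8),0,1)[0],key=cv2.contourArea)); x0,y0,w,h=cv2.boundingRect(cn); e=cv2.fitEllipse(cn)
"""+s[b:]
s+='''
def finger(th,off,z,r=.042):
    t=np.radians(th); u=np.array([np.sin(t),-np.cos(t)]); return pose([*(D+r*np.array([np.cos(t),np.sin(t)])-u*off),z],th+90)
def plan(target,n):  # n equal rows from measured pose
    a=now(); f=[]; rv=(a[1].inv()*target[1]).as_rotvec(); prev=a
    for i in range(1,n+1):
        p=(a[0]+(target[0]-a[0])*i/n, a[1]*Ro.from_rotvec(rv*i/n)); f.append(delta(prev,p)); prev=p
    return np.array(f)
'''
open('h.py','w').write(s)
E
python3 - <<'E'
from h import *
np.set_printoptions(precision=2,suppress=True)
for n in('top','scene'):
    q,b=measure(n); print('line',line(q,b,122))
print(plan(finger(-59,.034,.18),15))
E
```

```text
top ctr [ 0.57 -0.17] axes mm [119.73 121.13]
white sectors [(-70, 209), (-65, 803), (-60, 328), (115, 592), (120, 2123), (125, 344)]
marker ang -22.04179994886234 r 0.07294753249424521 2669
line (np.float64(122.14398500718092), np.float64(0.04062748477090267))
scene ctr [ 0.58 -0.17] axes mm [116.71 120.67]
white sectors [(-135, 190), (-130, 585), (-125, 624), (-120, 524), (-115, 255), (120, 758), (125, 1927), (130, 1104)]
marker ang -22.063731114706158 r 0.06807157802186493 3401
line (np.float64(127.98443518299806), np.float64(0.043385733980694174))
[[-36.68   2.84 -17.18   0.    -7.08  -0.  ]
 [-38.52   2.84 -12.53   0.    -7.08  -0.  ]
 [-39.77   2.84  -7.68   0.    -7.08  -0.  ]
 [-40.42   2.84  -2.72   0.    -7.08  -0.  ]
 [-40.44   2.84   2.28   0.    -7.08  -0.  ]
 [-39.86   2.84   7.25   0.    -7.08  -0.  ]
 [-38.66   2.84  12.11   0.    -7.08  -0.  ]
 [-36.87   2.83  16.78   0.    -7.08  -0.  ]
 [-34.52   2.83  21.2    0.    -7.08  -0.  ]
 [-31.64   2.83  25.29   0.    -7.08  -0.  ]
 [-28.28   2.83  29.     0.    -7.08  -0.  ]
 [-24.49   2.83  32.27   0.    -7.08  -0.  ]
 [-20.33   2.83  35.04   0.    -7.08  -0.  ]
 [-15.85   2.83  37.28   0.    -7.08  -0.  ]
 [-11.14   2.83  38.95   0.    -7.08  -0.  ]]
```

Emit:
apply_moves([
  [-0.037, 0.003, -0.017, 0, -7.1, 0, 1],
  [-0.038, 0.003, -0.013, 0, -7.1, 0, 1],
  [-0.04, 0.003, -0.008, 0, -7.1, 0, 1],
  [-0.04, 0.003, -0.003, 0, -7.1, 0, 1],
  [-0.04, 0.003, 0.002, 0, -7.1, 0, 1],
], newtons=20)

```text
t: 0.9
ee_pos: [0.3074, -0.4503, 0.2073]
ee_rot: [0.305, -0.636, 0.64, -0.304]
ft_force: [-0.1, 0.2, -0.2]
width: 0.0514
```

Emit:
apply_moves([
  [-0.04, 0.003, 0.007, 0, -7.1, 0, 1],
  [-0.039, 0.003, 0.012, 0, -7.1, 0, 1],
  [-0.037, 0.003, 0.017, 0, -7.1, 0, 1],
  [-0.035, 0.003, 0.021, 0, -7.1, 0, 1],
  [-0.032, 0.003, 0.025, 0, -7.1, 0, 1],
])

```text
t: 1.4
ee_pos: [0.4652, -0.3094, 0.1919]
ee_rot: [0.493, -0.506, 0.511, -0.49]
ft_force: [0.2, 0.3, 0.3]
width: 0.0115
```

```bash
sed -i 's/^D=.*/D=np.array([.5695,-.1715])/' h.py
python3 - <<'E'
from h import *
np.set_printoptions(precision=2,suppress=True)
print(arm.read_state()['width'],arm.read_state()['joint_pos']);print(plan(finger(-58,.034,.15),10))
E
```

```text
0.011458868761784072 [-0.71  0.33  1.64 -0.    1.17 -0.67]
[[-12.59   4.13  15.1    0.    -3.4    0.04]
 [-11.67   4.14  15.82   0.    -3.4    0.04]
 [-10.7    4.15  16.48   0.    -3.4    0.04]
 [ -9.71   4.16  17.09   0.    -3.4    0.04]
 [ -8.67   4.16  17.63   0.    -3.4    0.04]
 [ -7.61   4.17  18.12   0.    -3.4    0.04]
 [ -6.52   4.18  18.54   0.    -3.4    0.04]
 [ -5.41   4.18  18.89   0.    -3.4    0.04]
 [ -4.27   4.18  19.18   0.    -3.4    0.04]
 [ -3.13   4.19  19.4    0.    -3.4    0.04]]
```

Emit:
apply_moves([
  [-0.028, 0.006, 0.034, 0, -7.2, 0, 1],
  [-0.024, 0.006, 0.037, 0, -7.2, 0, 1],
  [-0.018, 0.006, 0.04, 0, -7.2, 0, 1],
  [-0.013, 0.006, 0.042, 0, -7.2, 0, 1],
  [-0.008, 0.006, 0.043, 0, -7.2, 0, 1],
])

```text
t: 1.9
ee_pos: [0.6454, -0.168, 0.1614]
ee_rot: [0.631, -0.321, 0.326, -0.627]
ft_force: [0.1, -1.2, -0.1]
width: 0.0003
```

Run:
```python
from h import *
np.set_printoptions(precision=2,suppress=True)
print(plan(finger(-58,.034,.12),2))
```

```text
[[  1.16  20.74 -16.15   0.05   1.79   0.28]
 [  1.76  20.72 -16.13   0.05   1.79   0.28]]
```

Emit:
apply_moves([
  [0.001, 0.014, -0.016, 0, 1.8, 0, 1],
  [0.002, 0.014, -0.013, 0, 1.8, 0, 1],
  [0, 0.007, 0, 0, 0, 0, 1],
  [0, 0, 0, 0, 0, 0, 1],
])

```text
t: 2.3
ee_pos: [0.6296, -0.1814, 0.1242]
ee_rot: [0.621, -0.336, 0.343, -0.619]
ft_force: [0.1, -0.5, -0.0]
width: 0.0006
```

Run:
```python
from h import *
np.set_printoptions(precision=2,suppress=True)
print(now()[0],plan(finger(-58,.034,.086),1))
c=cam('scene');D3=D
cv2.imwrite('pics/s2.png',cv2.resize(c['frame'][130:290,90:270],None,fx=3,fy=3,interpolation=cv2.INTER_CUBIC))
```

```text
[ 0.63 -0.18  0.12] [[  1.22  38.21 -11.81  -0.12   0.62   0.6 ]]
```

View pics/s2.png

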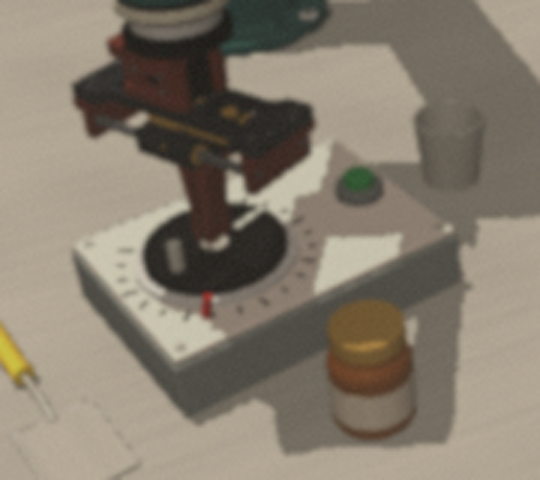

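The shut fingertip hangs over the dial at about (213,240), anticlockwise of the pin at about (176,256), and the surroundings are clear. I'll descend and close the gap.

Emit:
apply_moves([
  [0.001, 0.02, 0, 0, 0.6, 0.5, 1],
  [0, 0.017, 0, 0, 0, 0, 1],
  [0, 0, -0.012, 0, 0, 0, 1],
  [0, 0, 0, 0, 0, 0, 1],
])

```text
t: 2.75
ee_pos: [0.6215, -0.1905, 0.0867]
ee_rot: [-0.618, 0.341, -0.345, 0.619]
ft_force: [-0.5, 0.4, -0.0]
width: -0.0001
```

```bash
cat >> h.py <<'E'
def arc(th0,th1,n,off,z=.086):  # rows following the arc; first row corrects from the measured pose
    prev=now(); o=[]
    for i in range(n):
        p=finger(th0+(th1-th0)*(i+1)/n,off,z); o.append(delta(prev,p)); prev=p
    return np.array(o)
def where():
    p,R=now(); z=R.as_matrix()[:,2]; psi=np.degrees(np.arctan2(z[1],z[0])); th=psi-90; d=p[:2]-D; t=np.radians(th)
    print('p',p.round(4),'th',round(th,1),'off mm',-1e3*(d@[np.sin(t),-np.cos(t)]),'r mm',1e3*(d@[np.cos(t),np.sin(t)]),'F',np.round(arm.read_state()['ft_force'],1))
E
python3 - <<'E'
from h import *
np.set_printoptions(precision=2,suppress=True)
where(); print(arc(-58,-58,1,.0195)); print(arc(-58,-82,4,.0195))
E
```

```text
p [ 0.62 -0.19  0.09] th -58.1 off mm 34.09065957343459 r mm 43.66707930117562 F [-0.5  0.4 -0. ]
[[ -1.69   0.64 -14.55  -0.26  -0.05   0.24]]
[[  0.12   0.63 -19.05  -0.28   5.95   0.22]
 [  1.81   0.    -4.5   -0.     6.    -0.  ]
 [  1.81   0.    -4.5    0.     6.     0.  ]
 [  1.81   0.    -4.5    0.     6.     0.  ]]
```

Emit:
apply_moves([
  [-0.002, 0, -0.006, 0, 0, 0, 1],
  [0, 0, -0.005, 0, 0, 0, 1],
  [0, 0, -0.004, 0, 0, 0, 1],
  [0.001, 0, -0.004, 0, 3, 0, 1],
  [0.002, 0, -0.0045, 0, 6, 0, 1],
])

```text
t: 3.25
ee_pos: [0.6013, -0.2051, 0.089]
ee_rot: [-0.587, 0.389, -0.395, 0.59]
ft_force: [1.1, 1.7, -0.7]
width: 0.0002
```

Run:
```python
from h import *
np.set_printoptions(precision=2,suppress=True)
where(); q,b=measure('scene'); print(line(q,b,110))
```

```text
p [ 0.6  -0.21  0.09] th -67.3 off mm 16.415338588581008 r mm 43.2918729547295 F [ 1.1  1.7 -0.7]
scene ctr [ 0.57 -0.17] axes mm [119.09 134.51]
white sectors []
marker ang -179.74246485597936 r 0.04251509318601295 19052
(np.float64(nan), np.float64(nan))h.py:35: RuntimeWarning: Mean of empty slice.
  d=np.abs((b-a0+180)%360-180)<w; v=q[d].mean(0); return np.degrees(np.arctan2(v[1],v[0])),np.hypot(*v)
  ret = um.true_divide(
```

Contact is made, with a reaction force of about 2 N. I'll follow the arc.

Emit:
apply_moves([
  [0.001, 0.001, -0.004, 0, 8, 0, 1],
  [0.002, 0.001, -0.005, 0, 8, 0, 1],
  [0.002, 0, -0.006, 0, 8, 0, 1],
  [0.002, 0, -0.006, 0, 8, 0, 1],
  [0.002, 0, -0.006, 0, 8, 0, 1],
])

```text
t: 3.8
ee_pos: [0.5796, -0.2189, 0.0903]
ee_rot: [0.407, -0.568, 0.581, -0.417]
ft_force: [3.4, -0.9, -2.0]
width: 0.0002
```

Run:
```python
from h import *
np.set_printoptions(precision=2,suppress=True)
where(); print(arc(-100,-132,5,.018))
c=cam('scene');cv2.imwrite('pics/s3.png',cv2.resize(c['frame'][160:260,100:230],None,fx=4,fy=4,interpolation=cv2.INTER_CUBIC))
```

```text
p [ 0.58 -0.22  0.09] th -108.7 off mm 24.748895421521706 r mm 41.722850590245336 F [ 3.4 -0.9 -2. ]
[[-0.46  4.21 -5.21 -1.28 -2.25 -0.03]
 [ 1.74  0.   -4.79  0.    6.4   0.  ]
 [ 1.74  0.   -4.79  0.    6.4   0.  ]
 [ 1.74  0.   -4.79  0.    6.4   0.  ]
 [ 1.74  0.   -4.79  0.    6.4   0.  ]]
```

View pics/s3.png

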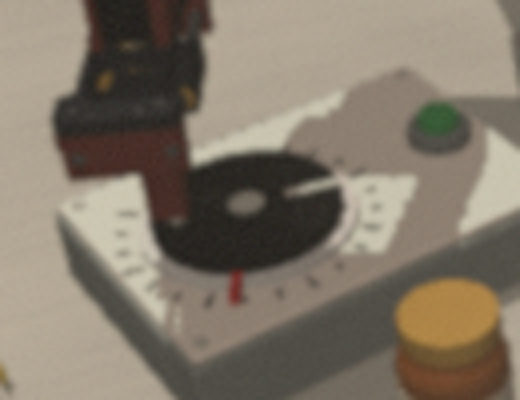

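The view shows the index outer end at crop (340,180) and the fingertip behind the pin at the left rim, so the dial has turned about 40°. The tool's yaw is a little ahead of its travel, so the next rows rotate less and translate more.

Emit:
apply_moves([
  [0, 0.003, -0.007, -1, 1, 0, 1],
  [0.001, 0.002, -0.007, 0, 4, 0, 1],
  [0.002, 0.001, -0.007, 0, 6, 0, 1],
  [0.002, 0, -0.007, 0, 6, 0, 1],
  [0.002, 0, -0.007, 0, 6, 0, 1],
])

```text
t: 4.35
ee_pos: [0.5477, -0.2119, 0.0864]
ee_rot: [0.286, -0.643, 0.648, -0.292]
ft_force: [2.5, -0.3, -0.6]
width: 0.0006
```

```bash
cat >> h.py <<'E'
def idx(n,lo=20,hi=60):  # index line: white pixels in annulus away from the pin/finger; prints angular clusters
    c=cam(n); P=800;H=.09;s=2*H/P; o=ortho(c,D,.074,H,P); v=cv2.cvtColor(o,cv2.COLOR_BGR2HSV)[...,2]
    yy,xx=np.mgrid[:P,:P]; X=H-(yy+.5)*s; Y=H-(xx+.5)*s; r=np.hypot(X,Y)*1e3; a=np.degrees(np.arctan2(Y,X))
    m=((v>95)&(r>lo)&(r<hi)).astype(np.uint8); k,lab,st,ce=cv2.connectedComponentsWithStats(m)
    for i in range(1,k):
        if st[i,4]>300: f=lab==i; w=np.array([X[f].mean(),Y[f].mean()]); print(n,'blob ang',np.degrees(np.arctan2(w[1],w[0])).round(1),'r',(np.hypot(*w)*1e3).round(1),'area',st[i,4],'rspan',r[f].min().round(),r[f].max().round())
E
python3 - <<'E'
from h import *
np.set_printoptions(precision=2,suppress=True)
where(); idx('scene'); idx('top')
E
```

```text
p [ 0.55 -0.21  0.09] th -131.8 off mm 10.668837885834602 r mm 44.66248787829475 F [ 2.5 -0.3 -0.6]
scene blob ang 42.4 r 40.6 area 4553 rspan 24.0 57.0
scene blob ang 96.8 r 54.7 area 5585 rspan 55.0 60.0
scene blob ang -112.8 r 58.8 area 701 rspan 58.0 60.0
scene blob ang 172.2 r 56.1 area 4334 rspan 55.0 60.0
top blob ang 39.9 r 42.2 area 3662 rspan 26.0 59.0
top blob ang -112.2 r 55.7 area 1113 rspan 52.0 60.0
```

The index is now at about 41° and needs to reach -22°, so 63° remain. The push goes on.

Emit:
apply_moves([
  [0.001, 0, -0.002, 0, 8, 0, 1],
  [0.002, 0, -0.004, 0, 8, 0, 1],
  [0.002, 0, -0.006, 0, 7, 0, 1],
  [0.002, 0, -0.006, 0, 6, 0, 1],
  [0.001, 0, -0.005, 0, 5, 0, 1],
])

```text
t: 4.95
ee_pos: [0.5301, -0.1979, 0.0864]
ee_rot: [0.088, -0.699, 0.704, -0.094]
ft_force: [-0.7, -2.0, 0.0]
width: 0.0001
```

Run:
```python
from h import *
where(); idx('scene'); idx('top')
```

```text
p [ 0.5301 -0.1979  0.0864] th -165.2 off mm 15.451164462732525 r mm 44.83500300195734 F [-0.7 -2.   0. ]
scene blob ang 13.8 r 40.4 area 4540 rspan 23.0 58.0
scene blob ang 99.4 r 54.8 area 3820 rspan 57.0 60.0
scene blob ang -128.7 r 58.0 area 1465 rspan 58.0 60.0
scene blob ang 174.7 r 53.5 area 5196 rspan 42.0 60.0
top blob ang 13.2 r 43.0 area 3589 rspan 25.0 60.0
```

Emit:
apply_moves([
  [0.001, 0, -0.004, 0, 5, 0, 1],
  [0.001, 0, -0.0045, 0, 6, 0, 1],
  [0.001, 0, -0.0045, 0, 6, 0, 1],
  [0.001, 0, -0.004, 0, 5, 0, 1],
  [0, 0, 0, 0, 0, 0, 1],
])

```text
t: 5.55
ee_pos: [0.5236, -0.1823, 0.0861]
ee_rot: [-0.039, -0.704, 0.708, 0.035]
ft_force: [0.4, 0.1, -0.8]
width: 0.0001
```

Run:
```python
from h import *
where(); idx('scene'); idx('top')
```

```text
p [ 0.5236 -0.1823  0.0861] th -186.0 off mm 15.557136970134426 r mm 44.50182608749904 F [ 0.4  0.1 -0.8]
scene blob ang -8.2 r 41.7 area 4160 rspan 24.0 59.0
scene blob ang 101.0 r 55.4 area 4001 rspan 56.0 60.0
scene blob ang -143.5 r 57.8 area 1864 rspan 57.0 60.0
scene blob ang 165.7 r 54.0 area 4749 rspan 42.0 60.0
top blob ang -6.8 r 43.0 area 3649 rspan 25.0 60.0
```

Emit:
apply_moves([
  [0.001, 0, -0.0035, 0, 4, 0, 1],
  [0.001, 0, -0.0035, 0, 4, 0, 1],
  [0, 0, -0.0025, 0, 3, 0, 1],
  [0, 0, 0, 0, 0, 0, 1],
])

```text
t: 6.05
ee_pos: [0.5231, -0.1741, 0.0858]
ee_rot: [-0.102, -0.698, 0.702, 0.099]
ft_force: [1.4, -0.5, 0.4]
width: 0.0004
```

```bash
cat >> h.py <<'E'
def red(n):
    c=cam(n); P=800;H=.09;s=2*H/P; h=cv2.cvtColor(ortho(c,D,.068,H,P),cv2.COLOR_BGR2HSV)
    y,x=np.nonzero(cv2.inRange(h,(0,110,50),(9,255,255))|cv2.inRange(h,(172,110,50),(180,255,255))); X=H-(y+.5)*s; Y=H-(x+.5)*s; k=(np.hypot(X,Y)>.058)&(np.hypot(X,Y)<.088)&(X>0)
    v=np.array([X[k].mean(),Y[k].mean()]); print(n,'red ang',np.degrees(np.arctan2(v[1],v[0])).round(1),'r',(np.hypot(*v)*1e3).round(1),k.sum())
E
python3 - <<'E'
from h import *
where(); idx('scene'); idx('top'); red('scene'); red('top')
E
```

```text
p [ 0.5231 -0.1741  0.0858] th -196.4 off mm 15.551135588434033 r mm 43.745033568740936 F [ 1.4 -0.5  0.4]
scene blob ang -19.2 r 43.3 area 4561 rspan 25.0 60.0
scene blob ang 135.5 r 48.2 area 7251 rspan 42.0 60.0
scene blob ang -152.4 r 58.0 area 1646 rspan 57.0 60.0
top blob ang -17.4 r 43.4 area 3709 rspan 25.0 60.0
top blob ang -172.2 r 56.5 area 909 rspan 52.0 60.0
scene red ang -22.3 r 72.1 3809
top red ang -21.4 r 72.3 2951
```

Emit:
apply_moves([
  [0, 0, -0.0014, 0, 2, 0, 1],
  [0, 0, -0.0012, 0, 1.5, 0, 1],
  [0, 0, 0, 0, 0, 0, 1],
])

```text
t: 6.55
ee_pos: [0.5234, -0.1722, 0.0857]
ee_rot: [-0.123, -0.694, 0.699, 0.12]
ft_force: [0.3, 0.7, 0.5]
width: 0.0006
```

Run:
```python
from h import *
where(); idx('scene'); idx('top'); red('scene'); red('top')
```

```text
p [ 0.5234 -0.1722  0.0857] th -199.8 off mm 16.295308968643642 r mm 43.120023414286266 F [0.3 0.7 0.5]
scene blob ang -21.5 r 43.7 area 5008 rspan 25.0 60.0
scene blob ang 135.2 r 48.6 area 7589 rspan 41.0 60.0
scene blob ang -153.9 r 57.9 area 1846 rspan 57.0 60.0
top blob ang -19.8 r 44.1 area 3901 rspan 25.0 60.0
top blob ang -55.9 r 59.0 area 317 rspan 59.0 60.0
top blob ang -175.3 r 54.5 area 1315 rspan 46.0 60.0
scene red ang -22.3 r 72.1 3789
top red ang -21.3 r 72.6 2848
```

Emit:
apply_moves([
  [0, 0, -0.001, 0, 0.5, 0, 1],
  [0, 0, 0, 0, 0, 0, 1],
  [0, 0, 0.006, 0, 0, 0, 1],
  [0, 0, 0.008, 0, 0, 0, 1],
  [0, 0, 0.002, 0, 0, 0, 1],
])

```text
t: 7.25
ee_pos: [0.5184, -0.1871, 0.0858]
ee_rot: [-0.126, -0.694, 0.698, 0.123]
ft_force: [-0.1, 0.8, 0.1]
width: 0.0002
```

Emit:
apply_moves([
  [0, -0.015, 0, 0, 0, 0, 1],
  [0, -0.025, 0, 0, 0, 0, 1],
  [0, -0.025, 0, 0, 0, 0, 1],
  [0, -0.015, 0, 0, 0, 0, 1],
  [0, 0, 0, 0, 0, 0, 1],
])

```text
t: 7.75
ee_pos: [0.5169, -0.1883, 0.1677]
ee_rot: [-0.127, -0.694, 0.698, 0.124]
ft_force: [-0.6, -0.4, -0.3]
width: 0.0004
```

Run:
```python
from h import *
where(); idx('scene'); idx('top'); red('scene'); red('top')
t=cam('top'); s=cam('scene')
cv2.imwrite('pics/o4.png',np.hstack([ortho(t,D,.074,.09,400),ortho(s,D,.074,.09,400)]))
g=blob(t,(40,80,40),(85,255,255),(262,182,375,271)); gs=blob(s,(40,80,40),(85,255,255),(180,170,245,265)); print(g,gs)
if g:print('button',ray(t,g,.08))
if gs:print(ray(s,gs,.08))
```

```text
p [ 0.5169 -0.1883  0.1677] th -200.4 off mm 34.112832167112735 r mm 43.40907915898568 F [-0.6 -0.4 -0.3]
scene blob ang -22.5 r 42.0 area 4082 rspan 25.0 59.0
scene blob ang 156.5 r 44.5 area 11908 rspan 41.0 60.0
top blob ang -20.9 r 46.7 area 2767 rspan 33.0 60.0
top blob ang -178.1 r 59.1 area 355 rspan 59.0 60.0
scene red ang -22.2 r 72.2 3871
top red ang -54.9 r 65.3 5715
(np.float64(291.68), np.float64(232.89), 100) (np.float64(208.8679245283019), np.float64(188.9056603773585), 53)
button [ 0.53744653 -0.05412039  0.08      ]
[ 0.5426653  -0.03507158  0.08      ]
```

View pics/o4.png

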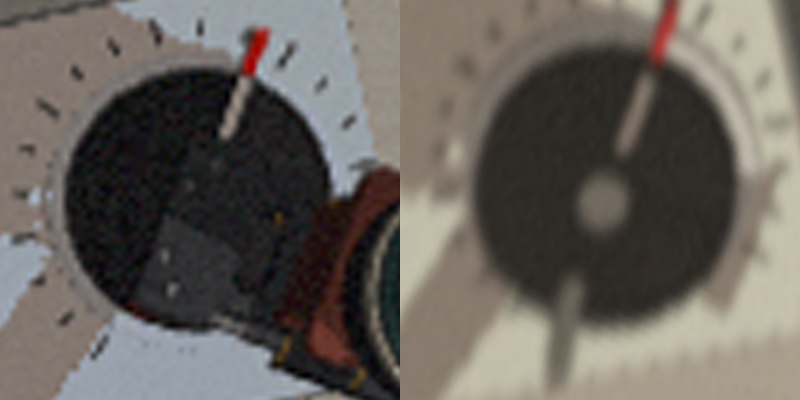

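Both views show the index collinear with the red marker, at -22.5° against -22.2° in the scene camera, with the tool clear. Next is the button. The dial centre plus the console yaw puts it at about (0.541, -0.033), which agrees with both cameras.

Run:
```python
from h import *
np.set_printoptions(precision=2,suppress=True)
print(plan(pose([.541,-.033,.125],-110.4),5))
```

```text
[[  5.83   7.78 -30.72  -0.05  -0.01   0.02]
 [  5.83   7.8  -30.71  -0.05  -0.01   0.02]
 [  5.83   7.83 -30.71  -0.05  -0.01   0.02]
 [  5.83   7.85 -30.7   -0.05  -0.01   0.02]
 [  5.83   7.87 -30.7   -0.05  -0.01   0.02]]
```

Emit:
apply_moves([
  [0.006, 0.003, -0.03, 0, 0, 0, 1],
  [0.006, 0.006, -0.032, 0, 0, 0, 1],
  [0.006, 0.008, -0.032, 0, 0, 0, 1],
  [0.006, 0.01, -0.031, 0, 0, 0, 1],
  [0.004, 0.01, -0.015, 0, 0, 0, 1],
])

```text
t: 8.55
ee_pos: [0.5378, -0.0443, 0.123]
ee_rot: [-0.126, -0.694, 0.697, 0.129]
ft_force: [0.2, -0.8, 0.3]
width: 0.0002
```

Run:
```python
from h import *
np.set_printoptions(precision=2,suppress=True)
print(now()[0]*1e3,plan(pose([.541,-.033,.095],-110.4),2))
```

```text
[537.76 -44.29 123.02] [[ 0.43 13.98 -5.92 -0.14 -0.17  0.12]
 [ 0.44 14.   -5.89 -0.14 -0.17  0.12]]
```

Emit:
apply_moves([
  [0, 0.004, -0.007, 0, 0, 0, 1],
  [0, 0.012, -0.004, 0, 0, 0, 1],
  [0, 0.012, 0, 0, 0, 0, 1],
  [0, 0, 0, 0, 0, 0, 1],
])

```text
t: 8.95
ee_pos: [0.5398, -0.0323, 0.0902]
ee_rot: [-0.123, -0.694, 0.697, 0.13]
ft_force: [-0.5, -0.9, 0.1]
width: 0.0005
```

Run:
```python
from h import *
np.set_printoptions(precision=2,suppress=True)
print(now()[0]*1e3,plan(pose([.541,-.033,.095],-110.4),1)); red('scene'); idx('scene')
c=cam('scene');cv2.imwrite('pics/s5.png',cv2.resize(c['frame'][130:260,110:270],None,fx=4,fy=4,interpolation=cv2.INTER_CUBIC))
```

```text
[539.82 -32.28  90.19] [[-1.31 -4.82  0.29 -0.34 -0.17  0.52]]
scene red ang -22.3 r 72.2 3728
scene blob ang -22.6 r 41.2 area 6951 rspan 22.0 60.0
scene blob ang 149.3 r 39.3 area 16875 rspan 41.0 60.0
```

View pics/s5.png

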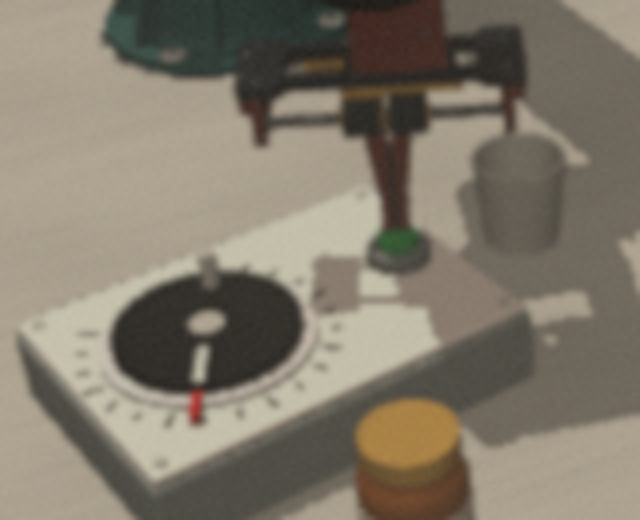

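The index at (200,365) runs straight into the red marker at (197,405), and the fingertip at (397,228) sits just above the green button. Pressing now.

Emit:
apply_moves([
  [0, 0.005, 0, 0, 0, 0, 1],
  [0, 0.005, 0, 0, 0, 0, 1],
  [0, 0.004, 0, 0, 0, 0, 1],
  [0, 0.003, 0, 0, 0, 0, 1],
])

```text
t: 9.5
ee_pos: [0.5426, -0.034, 0.076]
ee_rot: [-0.126, -0.694, 0.697, 0.128]
ft_force: [-2.7, 1.2, 21.9]
width: 0.0005
```

The button is bottomed, at 22 N with the tip at 76 mm. I'll hold briefly, then lift.

Emit:
apply_moves([
  [0, 0, 0, 0, 0, 0, 1],
  [0, -0.01, 0, 0, 0, 0, 1],
  [0, -0.025, 0, 0, 0, 0, 1],
  [0, -0.03, 0, 0, 0, 0, 1],
  [0, -0.03, 0, 0, 0, 0, 1],
])

```text
t: 10.0
ee_pos: [0.5398, -0.0334, 0.1711]
ee_rot: [-0.123, -0.694, 0.697, 0.131]
ft_force: [0.1, 1.1, 0.0]
width: 0.0008
```

Emit:
apply_moves([
  [0, -0.02, 0, 0, 0, 0, 1],
  [0, 0, 0, 0, 0, 0, 1],
  [0, 0, 0, 0, 0, 0, 1],
])

```text
t: 10.3
ee_pos: [0.5426, -0.034, 0.1966]
ee_rot: [-0.126, -0.694, 0.697, 0.128]
ft_force: [0.3, 0.9, -0.6]
width: 0.0006
```

Run:
```python
from h import *
where(); red('scene'); idx('scene'); idx('top'); red('top')
c=cam('scene');cv2.imwrite('pics/s6.png',cv2.resize(c['frame'][150:310,60:270],None,fx=3,fy=3,interpolation=cv2.INTER_CUBIC))
```

```text
p [ 0.5426 -0.034   0.1966] th -200.7 off mm -119.11461969752976 r mm 73.8089850658271 F [ 0.3  0.9 -0.6]
scene red ang -22.3 r 72.2 3699
scene blob ang -22.6 r 41.3 area 6818 rspan 22.0 60.0
scene blob ang 148.3 r 39.6 area 16595 rspan 41.0 60.0
top red ang nan r nan 0h.py:65: RuntimeWarning: Mean of empty slice.
  v=np.array([X[k].mean(),Y[k].mean()]); print(n,'red ang',np.degrees(np.arctan2(v[1],v[0])).round(1),'r',(np.hypot(*v)*1e3).round(1),k.sum())
  ret = ret.dtype.type(ret / rcount)
```

View pics/s6.png

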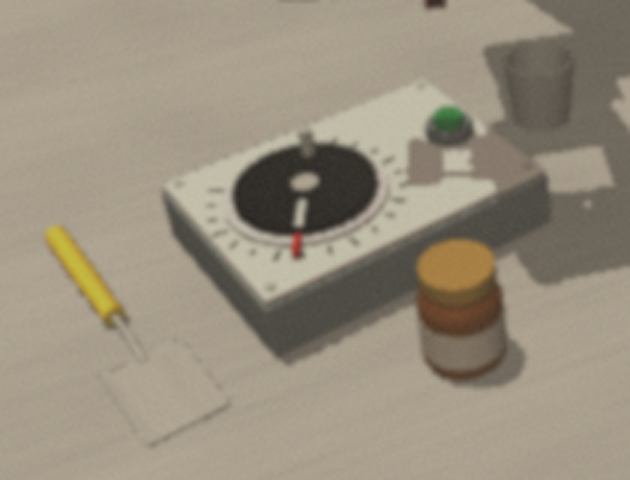

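The final view shows the index at (300,213) in line with the red marker at (297,245), and the button up at (449,120). The jar, beaker and spatula are undisturbed and the arm is clear, so I'm handing in.

```bash
python3 -c "from cell import ticket; print(ticket.close_job())"
```

```text
the job is handed in; nothing more can be done
None
```

The dial is set on the red marker, the start button was pressed after that and came back up, and I handed the job in at about 10.5 s of the 48 s limit.

- **Dial:** I pushed the pin about 144° clockwise with the shut fingertip. The reaction forces I read between moves were about 4 N at most.
- **Alignment:** The final scene camera check put the index at -22.6° and the marker at -22.3°, about 0.3 mm apart at the rim. The last top-camera readings before I backed off were -19.8° for the index and -21.3° for the marker. A last nudge moved the index to -20.9°, about 0.5 mm from that marker reading.
- **Button:** It bottomed at about 22 N with the fingertip 76 mm above the bench. I held it briefly and then lifted clear.
- **Surroundings:** The last picture shows the jar, beaker and spatula undisturbed, the button up and the arm clear of everything. I judged this by eye and did not measure their positions again.

**Failed check:** The last top-camera check found neither the index nor the marker, probably because the raised arm blocked the view. One earlier top-camera marker reading was also wrong because it picked up the arm's red parts. The final alignment therefore rests on the scene camera alone.

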